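# Load the lens test station and hold the barrel in its V-block

## Robot

A 6-joint arm with a two-finger parallel gripper is mounted at the origin on the work surface. World frame = base frame: x ahead of the robot, y to its left, z up, the work surface at z = 0. Lengths are in mm, angles in rad, forces in N, time in s.
With the tool pointing down it reaches from about 325 to 775 mm from the base axis. Payload 5.5 kg.
Tool frame: the origin (TCP) lies midway between the tips of the shut fingers; the grasp point (between the pads) lies manip.pinch_z behind it (manip.pinch_z is the distance from the TCP to the grasp point, in mm); y points along the fingers, x is the direction in which the jaws open and shut, and the axes are right-handed (so a half turn about y gives the same grasp; the last joint's range is limited). The gripper opens to 85 mm and grips with 20 to 120 N. Pads are 22 mm wide; open, the fingers measure 114 mm over their backs; the gripper's body (76 mm by 85 mm) begins 54 mm behind the grasp point. The pads swing forward as they close: fully open they stand 13 mm farther back than shut.
Start: joints at [-0.057, 0.091, 1.231, -0, 1.82, -0.057], TCP at [600.014, -0.003, 207.775] pointing down, gripper open.
Joint ranges: [-2.87, 2.87], [-0.86, 2.18], [0.17, 2.46], [-1.51, 4.65], [0.06, 2.69], [-2.65, 2.65]. Speed limits (rad/s): [2.57, 2.57, 3.01, 3.14, 3.14, 3.14].

## Interface

Orientations are given as a 3x3 rotation matrix whose columns are the frame's x, y, z axes.
In Python, from cell import manip gives the robot as it stands.
- The arm moves only by the tool carry_out, never from a script. Its arguments are lists of equal length, an entry for each row: "dr": the turn, a rotation vector about the tool's x, y, z in degrees, a list of three; "delta_pos": the shift along the tool's x, y, z in cm, a list of three; "hand": the closure in counts, from 0 (fully open) to 255 (shut). In form: {"dr": [[rx, ry, rz], ...], "delta_pos": [[x, y, z], ...], "hand": [hand, ...]}. A call has 1 to 10 rows; each row shifts and turns the commanded pose from where the row before left it, along the tool's axes as they then stand; what a row does not reach is not made up. A row lasts 1/10 s, in which the tool goes at most 50 mm and 8.59 degrees, less where a joint would pass 70% of its speed; a pose out of reach is approached as far as the arm can. A call is refused whole if a number of a shift passes 5 or a number of a turn 8.59, either way. A call with a gripper value outside its range is refused whole. The fingers move at their own pace and stop on an object; "grip_force" is the grip in N (left out, the last holds). Time passes only in rows, so rows that do not move let the fingers close. It gives the time, the measured TCP pose, the force and the opening at its end, in the units of the state.
- manip.get_obs(): the state, without advancing time (a new reading comes with each control period).
- manip.get_image(name): name is "scene" or "side" or "wrist"; returns the picture (420x560x3 uint8, blue, green, red); there is no depth.
- manip.camera_params(name): a dict with "intrinsics" (3x3 intrinsics, pixels), "origin" and "rotation" of the camera in the world. Camera axes: x right, y down, z forward; pixel columns grow to the right and rows downward; lengths in mm; the calibration is good to about 2 mm. A picture is of the moment at which its call begins: read the wrist's pose just before it. camera_params takes no time and is no camera call; for the wrist camera it gives the pose at the moment of the call.
- manip.job_done(): hands the job in, once; it reports no verdict.
The state is a dict: "time_s": time; "joints": joint angles; "qvel": joint speeds; "tau": joint torques, N m; "tcp_pos": TCP position; "tool_rot": TCP orientation; "wrist_force": force on the tool from outside, world axes, zero at the start; "torque": the same for the moment, N m; "opening": finger opening in mm.
Only numpy, scipy, OpenCV 4.12 (cv2) and the standard library are available. Lean on these libraries where they do the work, as an engineer would, in place of code of your own. Each camera call takes 0.05 s, during which the arm holds its last target. There are 200 camera calls.

## Task

Slide the carrier tray with the V-block fully home into the slotted base of the lens test station. Then take the longest lens barrel from the rack, lay it gently in the V-block, about midway along it with the threaded brass mount end facing the camera, and hold it pressed down with about 10 N so that it bears on both faces of the V. Finish while still holding it down like that for the reading, and leave the other lenses and the odds and ends on the breadboard where they are.

Things in the scene. Friction and masses are not known exactly. Their poses are not given: they have to be found in the camera images.
- station_ref (a point): Lens test station, bolted down: grey U-shaped base open towards the robot. Point on the breadboard's top (12 mm above the bench) where the middle of the V-block comes when the tray is home. x = direction in which the tray slides in; y = along the optical axis to the collimator (black tube with finned lamp box; the white cube camera without lens is at -y); z up.
- slot_mouth (a point): Midway between the front ends of the station's two arms, on the breadboard, 30 mm before station_ref; same axes. From here to the stop (back bar) are 70 mm. Arms: 16.5 mm high, inner faces 94 mm apart, mouths flaring out to 113 mm apart 26 mm nearer the robot, lips overhanging the slot by 8.5 mm, 9.5 mm above the breadboard.
- optics (a point): Midpoint of the station's optical axis, 46.3 mm above station_ref, same axes. Collimator and camera begin 75 mm from it at +y and 77 mm at -y; their tops are at most 72 mm above the breadboard.
- tray_plate (a point): Carrier tray, loose, 0.4 to 0.6 kg, in front of the station: aluminium plate 118 x 90 x 6 mm with a steel V-block on it. Point at the plate's underside below the middle of the V-block. x = slide-in direction, y along the V; plate from x = -78 to +40 mm, y = +-45 mm (2 mm play each side in the slot). Home = it meets the stop: this point is then at station_ref. Sliding takes 2 to 6 N.
- tray_grip (a point): Where to grip the tray: middle of the upright flange at its robot-side end, an aluminium plate 10 mm thick (x), 46 mm wide (y), rising to 48 mm above the breadboard, 35 mm before the V-block. Point 32 mm above the breadboard, at x = -70 mm, y = 0 of tray_plate. Axes as tray_plate.
- seat (a point): Where the long barrel's centre lies when seated in the V-block: midway along it, 46.3 mm above the breadboard. Axes as tray_plate (y along the V). The 90 degree V opens upwards; the block is 60 mm (x) by 44 mm (y), its top face 36.4 mm above the breadboard, 10 mm below the seated barrel's axis, so the barrel stands proud and can be held at its sides.
- vee_near: Half of the V-block on the robot's side (-x), with one of its two sloping faces. Origin on top of the tray plate below the middle of the V, axes as tray_plate.
- vee_far: Half of the V-block away from the robot (+x), with the other sloping face. Origin and axes as vee_near.
- lens_mid (a point): Longest lens barrel, 0.11 to 0.22 kg: black cylinder 40 mm in diameter, 62 mm long, lying in one of the rack's cradles. Point at its centre. y = along its axis towards the glass end; at the -y end a brass threaded ring 25 mm wide sticks out 5 mm. In the rack its axis is 30 mm above the breadboard; cradle bars reach 14 mm above it; neighbours leave 26 mm or more beside it.
- lens_mount (a point): Centre of the end face of the long barrel from which the brass mount ring sticks out, 31 mm from lens_mid.
- lens: The same long barrel as a body; origin on the cylinder's side 20 mm below lens_mid, axes as lens_mid.
- rack: Grey lens rack, fixed, 196 x 84 mm; origin at the centre of its underside on the breadboard. Three cradles at x = -62, 0 and +62 mm hold the barrels, which lie along its y. Which barrel lies in which cradle varies.
- lens_b_mid (a point): Bystander: shorter barrel, 32 mm in diameter and 40 mm long, in the rack; its centre.
- lens_c_mid (a point): Bystander: shortest barrel, 29 mm in diameter and 30 mm long, in the rack; its centre.
- cap_mid (a point): Bystander: black lens cap, a disc 42 mm wide and 9 mm high; its centre.
- cleaner: Bystander: small white bottle, 34 mm wide and 85 mm high; centre of its underside.
- post: Bystander: steel optical post on a round foot 32 mm wide, 78 mm high; centre of its underside.
- tape: Bystander: roll of tape lying flat, 90 mm wide, 19 mm high; centre of its underside.
- driver: Bystander: screwdriver, 170 mm long, lying on the breadboard; its origin, at the underside.
Mind the look-alikes: they are no part of the job. Leave any green or pink look-alike of the lens alone.

How it is judged:
By the outcome, as a careful person would: the job done as asked, in the order asked, and still so for the second after the job is handed in, while the arm keeps its last pose, push and grip.
It also fails if it takes over 64 s, if anything falls off the work surface, if the arm or the gripper's body presses on something with over 40 N, if the wrist force passes 120 N, or if a joint passes its speed limit or range.

## Working session

There is one attempt and no reset: what is moved stays moved. The work goes in short steps, Python scripts to look and compute and a tool call to move; the robot and the scene stay as the last step left them, time stands still between calls to the robot, and variables do not carry over. Pictures are saved under pics/ and viewed, about 8 in all and at most 12, crops included, and the job is handed in when it is done.

Besides the shell and the picture viewer there is one more tool, called after ">>>" as name(argument=value, ...) on one line, values as JSON. carry_out: Moves the arm, as the interface text tells. Its arguments: {"type":"object","properties":{"dr":{"type":"array","items":{"type":"array","items":{"type":"number"}}},"delta_pos":{"type":"array","items":{"type":"array","items":{"type":"number"}}},"hand":{"type":"array","items":{"type":"number"}},"grip_force":{"type":"number"}},"required":["dr","delta_pos","hand"]}

```bash
mkdir -p pics; ls; python3 - <<'E'
from cell import manip
import cv2,numpy as np
o=manip.get_obs();print(o, manip.pinch_z)
for n in ("scene","side"):
    cv2.imwrite(f"pics/{n}0.png",manip.get_image(n))
    p=manip.camera_params(n);print(n,p)
print(manip.camera_params("wrist"))
E
```

```text
pics
{'time_s': 0.0, 'joints': array([-5.67120817e-02,  9.18858731e-02,  1.23191768e+00, -2.12768339e-05,
        1.81982288e+00, -5.66831072e-02]), 'qvel': array([-1.45578144e-03,  3.99701428e-04,  5.92534577e-05,  3.08341696e-03,
       -2.61771869e-03, -3.19694546e-04]), 'tau': array([ 1.92109423e-03, -4.58737707e+01, -4.18019521e+01,  2.08830479e-04,
        1.19483890e-02, -1.60596358e-05]), 'tcp_pos': array([5.99653713e+02, 3.11123827e-03, 2.06616808e+02]), 'tool_rot': array([[ 9.99997936e-01, -2.03168297e-03,  3.42935529e-05],
       [-3.41012412e-05,  9.46909484e-05,  9.99999995e-01],
       [-2.03168620e-03, -9.99997932e-01,  9.46214700e-05]]), 'wrist_force': array([-0.32510112, -0.11538527, -1.25784071]), 'torque': array([-0.04015889,  0.00020597,  0.03001414]), 'opening': 85.31639573126863} 18.700000000000003
scene {'intrinsics': array([[527.51086725,   0.        , 271.70000503],
       [  0.        , 527.51086725, 210.26432634],
       [  0.        ,   0.        ,   1.        ]]), 'origin': array([1457.45993958, -490.00686472,  899.73214307]), 'rotation': array([[ 0.43141
[... 248 characters left out ...]
1],
       [  0.        ,   0.        ,   1.        ]]), 'origin': array([ 48.13409588, 999.34631987, 998.86132804]), 'rotation': array([[-0.93320341, -0.24280651,  0.26490828],
       [-0.35922717,  0.61117787, -0.70527828],
       [ 0.00934008, -0.75333035, -0.65757597]])}
{'intrinsics': array([[308.5720534 ,   0.        , 276.57277341],
       [  0.        , 308.5720534 , 210.507736  ],
       [  0.        ,   0.        ,   1.        ]]), 'origin': array([599.94652292,  71.82340028, 372.17943274]), 'rotation': array([[ 9.99997806e-01,  6.73723214e-04, -1.98334632e-03],
       [ 8.60789312e-05, -9.59279905e-01, -2.82457176e-01],
       [-2.09288222e-03,  2.82456385e-01, -9.59277859e-01]])}
```

View pics/scene0.png

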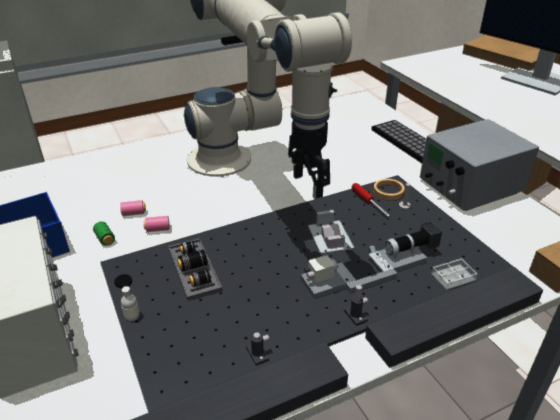

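View pics/side0.png

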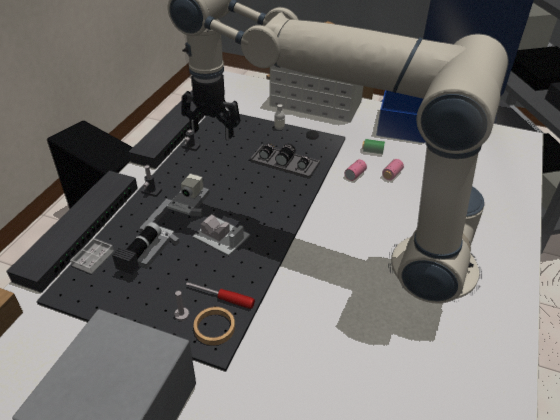

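The scene view shows the rack at about (193,265), the tray at (328,237), and the station from (325,275) to (410,245). The side view shows the rack at (285,160), the tray at (220,233), and the station between the white camera (192,187) and the collimator (140,245). The pink and green look-alikes lie off the breadboard at (133,208), (157,224) and (103,233).

```bash
cat > h.py <<'E'
from cell import manip
import cv2,numpy as np
P={n:manip.camera_params(n) for n in("scene","side")}
def proj(n,X,p=None):
    p=p or P[n]; c=(np.atleast_2d(X)-p["origin"])@p["rotation"]; u=c@p["intrinsics"].T; return u[:,:2]/u[:,2:]
def back(n,uv,z,p=None):
    p=p or P[n]; d=p["rotation"]@np.linalg.inv(p["intrinsics"])@np.array([uv[0],uv[1],1.]); return p["origin"]+d*(z-p["origin"][2])/d[2]
def crop(im,x,y,w,h,s): return cv2.resize(im[y:y+h,x:x+w],None,fx=s,fy=s,interpolation=cv2.INTER_CUBIC)
E
python3 - <<'E'
from h import *
a=cv2.imread("pics/scene0.png");b=cv2.imread("pics/side0.png")
m=np.vstack([np.hstack([crop(a,295,195,100,100,4),crop(a,155,230,100,100,4)]),
 np.hstack([crop(b,110,165,150,75,2.667)[:200],crop(b,240,125,100,50,4)[:200]])])
# separate bigger rows
cv2.imwrite("pics/m1.png",m);print(m.shape)
p=manip.camera_params("wrist");np.save("w0.npy",p,allow_pickle=True)
cv2.imwrite("pics/wrist0.png",manip.get_image("wrist"))
for uv in[(328,250),(193,265),(350,268)]:print(back("scene",uv,12))
for uv in[(220,238),(285,160),(170,215)]:print(back("side",uv,12))
E
```

```text
(600, 800, 3)
[577.68556292  81.21539562  12.        ]
[ 478.03524609 -250.92342248   12.        ]
[661.00231238  95.12184407  12.        ]
[534.90565621 119.77052028  12.        ]
[ 496.54689807 -262.49015414   12.        ]
[699.79200636  89.48785638  12.        ]
```

View pics/m1.png

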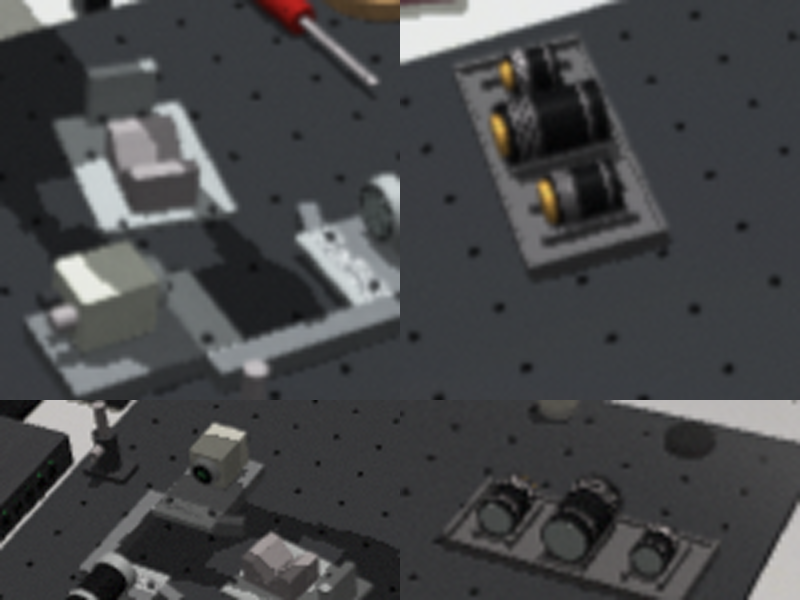

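View pics/wrist0.png

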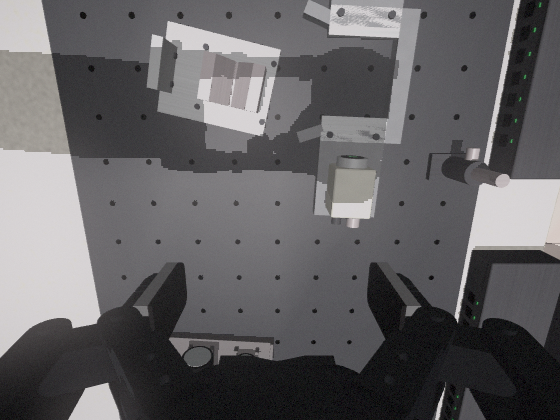

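The longest barrel is in the middle cradle: scene crop (550,120) and side crop (580,515). It is visibly larger than its neighbours, and its brass end is on the scene-left side. The wrist view shows the tray plate corners at (167,21), (281,50), (264,135) and (158,110), with the station at top right. I'll move the wrist camera over the tray and station to measure them more closely.

>>> carry_out(dr=[[0, 0, 0], [0, 0, 0], [0, 0, 0], [0, 0, 0], [0, 0, 0], [0, 0, 0]], delta_pos=[[0, 0, 3], [0, 0, 4], [0, 0, 4], [0, 0, 3], [0, 0, 0], [0, 0, 0]], hand=[0, 0, 0, 0, 0, 0])

```text
time_s: 0.75
tcp_pos: [599.8, 140.5, 207.2]
tool_rot: [[1.0, -0.001, -0.001], [0.001, -0.001, 1.0], [-0.001, -1.0, -0.001]]
wrist_force: [-0.1, -0.4, -0.4]
opening: 85.3
```

```bash
python3 - <<'E'
from h import *
p=manip.camera_params("wrist");im=manip.get_image("wrist");cv2.imwrite("pics/wrist1.png",im)
np.savez("w1.npz",**p)
c=crop(im,100,40,400,300,2);cv2.imwrite("pics/w1c.png",c)
print(p["origin"],manip.get_obs()["tcp_pos"])
E
```

```text
[599.77946739 212.36668916 372.6242537 ] [599.93691076 139.61449566 207.41381464]
```

View pics/w1c.png

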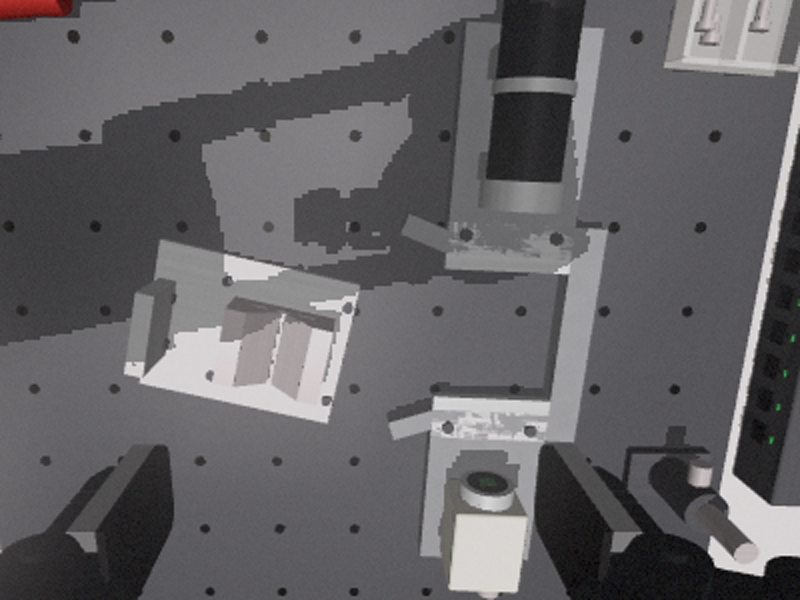

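```bash
cat > m.py <<'E'
from h import *
w=dict(np.load("w1.npz"))
def b(x,y,z): return back("",(x/2+100-.25,y/2+40-.25),z,w)
def fit(mod,X):
    mod=np.array(mod,float);X=np.array(X)[:,:2];A=mod-mod.mean(0);B=X-X.mean(0)
    a=np.arctan2((A[:,0]*B[:,1]-A[:,1]*B[:,0]).sum(),(A*B).sum());R=np.array([[np.cos(a),-np.sin(a)],[np.sin(a),np.cos(a)]])
    t=X.mean(0)-R@mod.mean(0);return t,np.degrees(a),X-(mod@R.T+t)
E
python3 - <<'E'
from m import *
t,a,r=fit([(-78,45),(40,45),(40,-45),(-78,-45)],[b(163,239,18),b(358,288,18),b(327,422,18),b(140,385,18)])
print("tray",t,a,r.round(1).tolist())
print("flange top",[b(x,y,60).round(1) for x,y in((135,295),(125,373),(155,283),(140,378))])
print("vee top",[b(x,y,48.4).round(1) for x,y in((226,298),(340,318),(325,403),(213,378))])
for n,x,y,z in[("y+arm l",446,271,21.5),("y+arm r",568,274,21.5),("y-arm l",433,397,28.5),("y-arm r",548,400,28.5),("bar top +",568,275,28.5),("bar top -",550,400,28.5),("barR+",607,229,28.5),("barR-",574,442,28.5),("flare+",408,214,28.5),("flare-",388,420,28.5),("flare-b",393,440,28.5)]:print(n,b(x,y,z).round(1))
E
```

```text
tray [554.58091193 106.6427554 ] -13.143536343022133 [[1.7, 0.3], [-1.7, -1.1], [-0.3, 1.6], [0.4, -0.9]]
flange top [array([486.5, 144.9,  60. ]), array([476.9, 102.2,  60. ]), array([497.4, 151.2,  60. ]), array([484.7,  99.4,  60. ])]
vee top [array([531. , 140.9,  48.4]), array([592.1, 129.9,  48.4]), array([583.4,  80.4,  48.4]), array([521.1,  95.3,  48.4])]
y+arm l [652.5 151.   21.5]
y+arm r [722.6 149.4  21.5]
y-arm l [647.   76.3  28.5]
y-arm r [715.8  74.5  28.5]
bar top + [720.2 150.1  28.5]
bar top - [717.   74.5  28.5]
barR+ [739.1 175.7  28.5]
barR- [734.2  47.1  28.5]
flare+ [629.2 183.7  28.5]
flare- [620.4  61.4  28.5]
flare-b [623.6  48.2  28.5]
```

Fits so far: tray_plate is at about (554.6, 106.6) with yaw −13°, and the grip point is at about (486.4, 123.5). The slot stop is at x≈718.6, giving station_ref at about (679, 113) with yaw about −2°. Next I'll go above the flange with the fingers partly closed.

>>> carry_out(dr=[[0, 0, 0], [0, 0, 0], [0, 0, 0], [0, 6.5, 0], [0, 6.5, 0], [0, 0, 0], [0, 0, 0], [0, 0, 0]], delta_pos=[[-3.8, 0, -0.55], [-3.8, 0, -0.55], [-3.8, 0, -0.55], [0, 3, 0], [0, 3, 0], [0, 3, 0], [0, 0, 0], [0, 0, 0]], hand=[165, 165, 165, 165, 165, 165, 165, 165], grip_force=40)

```text
time_s: 1.6
tcp_pos: [485.9, 122.6, 118.2]
tool_rot: [[0.974, -0.001, 0.226], [-0.226, -0.0, 0.974], [-0.001, -1.0, -0.0]]
wrist_force: [-0.7, -0.2, 1.4]
opening: 30.0
```

```bash
python3 - <<'E'
from h import *
o=manip.get_obs();print(o["tcp_pos"],o["tool_rot"],o["opening"])
p=manip.camera_params("wrist");im=manip.get_image("wrist");np.savez("w2.npz",**p)
cv2.imwrite("pics/w2.png",im)
R=o["tool_rot"];G=o["tcp_pos"]
t=np.array([554.6,106.6,0]);a=np.radians(-13);ex=np.array([np.cos(a),np.sin(a),0]);ey=np.array([-ex[1],ex[0],0])
print(proj("",[t-75*ex+23*ey+[0,0,60],t-75*ex-23*ey+[0,0,60],t-65*ex+23*ey+[0,0,60],t-65*ex-23*ey+[0,0,60]],p))
E
```

```text
[485.93610891 122.56859411 118.17162303] [[ 9.74117783e-01 -6.34072721e-04  2.26040137e-01]
 [-2.26040355e-01 -2.96159659e-04  9.74117893e-01]
 [-5.50717614e-04 -9.99999755e-01 -4.31820413e-04]] 29.994899437011213
[[270.62308869 188.51785465]
 [271.00431219 246.1218792 ]
 [284.14045436 188.50710165]
 [283.79229188 246.11460089]]
```

View pics/w2.png

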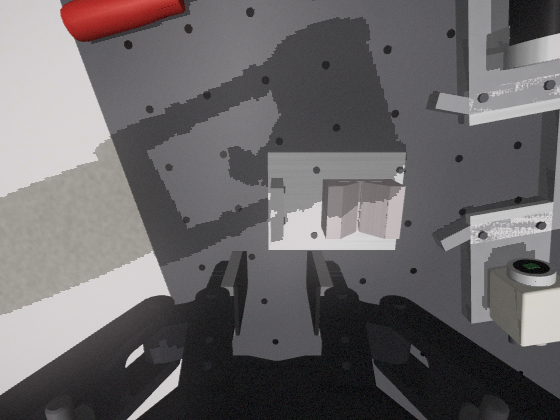

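```bash
python3 - <<'E'
from m import *
p=dict(np.load("w2.npz"))
B=lambda x,y,z:back("",(x,y),z,p)
t,a,r=fit([(-78,45),(40,45),(40,-45),(-78,-45)],[B(268,152,18),B(406,152,18),B(395,249,18),B(268,248,18)])
print(t,a,r.round(1).tolist())
a=np.radians(a);R=np.array([[np.cos(a),-np.sin(a)],[np.sin(a),np.cos(a)]])
print("grip",t+R@[-70,0])
print("flange",[B(x,y,60).round(1) for x,y in((271,179),(284,179),(271,238),(284,238))])
print("vee",[B(x,y,48.4).round(1) for x,y in((324,180),(405,180),(401,238),(324,238))])
ar=[B(470,124,21.5),B(555,111,21.5),B(472,214,28.5),B(553,201,28.5)];print(np.round(ar,1))
im=cv2.imread("pics/w2.png");cv2.imwrite("pics/w2c.png",crop(im,240,140,190,140,4))
E
```

```text
[554.41053317 107.66475397] -13.245974399104098 [[0.1, -0.9], [-0.5, -0.3], [0.3, 0.3], [0.1, 0.9]]
grip [486.272858   123.70399402]
flange [array([488.6, 152.8,  60. ]), array([497.9, 150.6,  60. ]), array([477.9, 107.7,  60. ]), array([487.7, 105.4,  60. ])]
vee [array([527.6, 140.7,  48.4]), array([588.5, 126.6,  48.4]), array([580. ,  79.4,  48.4]), array([518.8,  93.5,  48.4])]
[[655.2 153.4  21.5]
 [722.6 148.2  21.5]
 [648.8  78.1  28.5]
 [716.7  74.3  28.5]]
```

View pics/w2c.png

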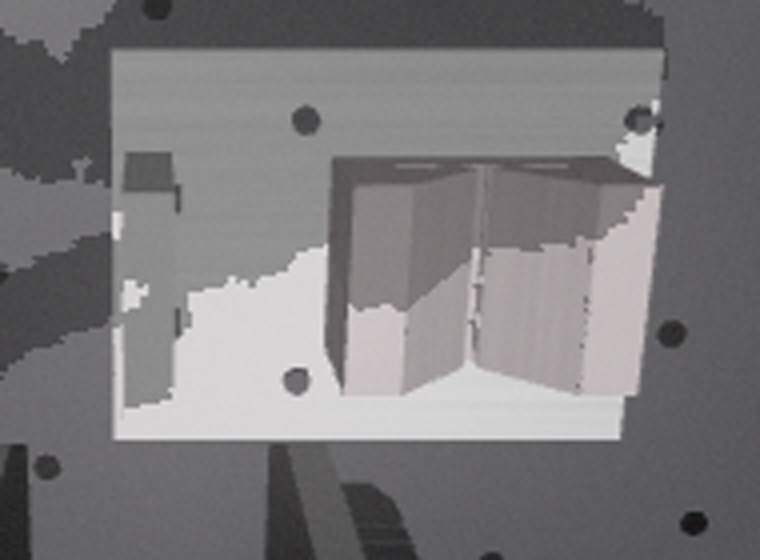

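The crop shows the flange top at px (271–283, 187–241), within a few pixels of where the model projects it. Yaw is aligned too, so I'll descend and grip.

>>> carry_out(dr=[[0, 0, 0], [0, 0, 0], [0, 0, 0], [0, 0, 0], [0, 0, 0], [0, 0, 0], [0, 0, 0], [0, 0, 0]], delta_pos=[[0, 3, 0.1], [0, 3, 0], [0, 2, 0], [0, 1.2, 0], [0, 0, 0], [0, 0, 0], [0, 0, 0], [0, 0, 0]], hand=[165, 165, 165, 165, 165, 255, 255, 255], grip_force=40)

```text
time_s: 2.45
tcp_pos: [487.5, 124.7, 28.0]
tool_rot: [[0.974, 0.003, 0.225], [-0.225, 0.001, 0.974], [0.003, -1.0, 0.001]]
wrist_force: [-1.6, -0.2, 6.6]
opening: 8.8
```

>>> carry_out(dr=[[0, -3.5, 0], [0, -3.5, 0], [0, -3.5, 0], [0, 0, 0], [0, 0, 0], [0, 0, 0]], delta_pos=[[0, 0, 0], [0, 0, 0], [0, 0, 0], [0.5, 0, -0.2], [0.5, 0, -0.15], [0, 0, 0]], hand=[255, 255, 255, 255, 255, 255])

```text
time_s: 3.05
tcp_pos: [496.2, 121.3, 28.0]
tool_rot: [[0.999, 0.0, 0.043], [-0.043, 0.002, 0.999], [0.0, -1.0, 0.002]]
wrist_force: [-6.5, 1.7, 8.6]
opening: 8.5
```

```bash
python3 - <<'E'
from h import *
o=manip.get_obs();print(o["tcp_pos"],o["tool_rot"],o["opening"],o["wrist_force"])
p=manip.camera_params("wrist");im=manip.get_image("wrist");np.savez("w3.npz",**p)
cv2.imwrite("pics/w3.png",im);cv2.imwrite("pics/w3c.png",crop(im,230,60,330,240,2.4));print(p["origin"])
E
```

```text
[496.18356646 121.29107004  27.98762585] [[ 9.99071994e-01  2.89572912e-04  4.30704922e-02]
 [-4.30709017e-02  1.59979385e-03  9.99070737e-01]
 [ 2.20399914e-04 -9.99998678e-01  1.61078140e-03]] 8.482266294551584 [-6.50845622  1.69394769  8.61288569]
[499.18279385 192.79240512 193.55274796]
```

View pics/w3c.png

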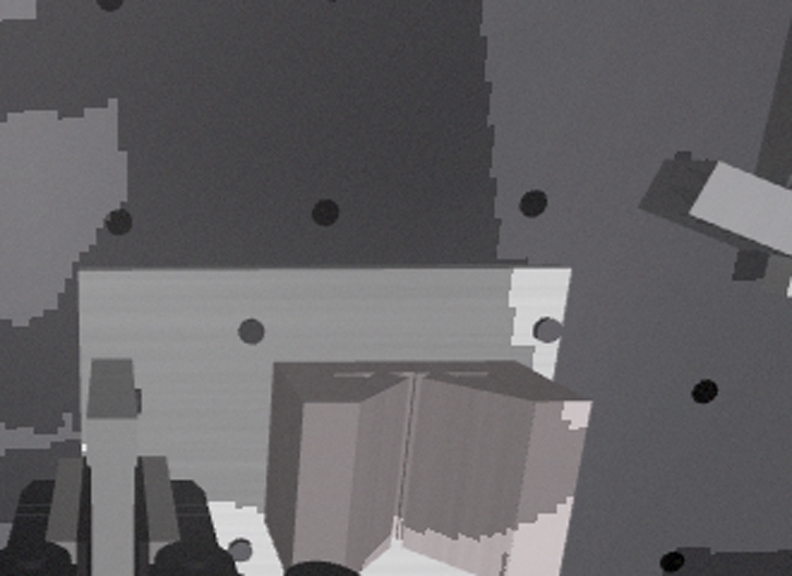

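The crop shows the tray square with the tool: plate edge at crop row 268, both pads on the flange at (115,470), and the +y flare at (690,210).

```bash
python3 - <<'E'
from m import *
p3=dict(np.load("w3.npz"))
B=lambda x,y,z:back("",(230+x/2.4-.3,60+y/2.4-.3),z,p3).round(1)
print("plate+edge",B(80,268,18),B(571,268,18))
print("flare+ tip w3 (z28.5)",B(718,160,28.5),B(690,212,28.5))
print("flare+ tip w1",b(408,214,28.5).round(1),b(401,235,28.5).round(1),"flare-",b(388,420,28.5).round(1))
# full least squares of station from w1: points (model xy,z,pixel)
from scipy.optimize import least_squares
M=[((40,38.5,28.5),(568,275)),((40,-38.5,28.5),(550,400)),((-30,-38.5,28.5),(433,397)),((-30,38.5,21.5),(446,271)),((-56,-56.5,28.5),(388,420)),((-56,56.5,28.5),(401,235))]
def res(q,full=False):
    a=q[2];R=np.array([[np.cos(a),-np.sin(a),0],[np.sin(a),np.cos(a),0],[0,0,1]])
    X=np.array([m for m,_ in M],float)@R.T+[q[0],q[1],0]
    uv=(proj("",X,w)-[100-.25,40-.25])*2
    r=uv-np.array([u for _,u in M]);return r if full else r.ravel()
s=least_squares(res,[679,113,-.03],loss="soft_l1",f_scale=3);print(s.x,np.degrees(s.x[2]));print(res(s.x,True).round(1))
E
```

```text
plate+edge [490.2 165.1  18. ] [607. 160.  18.]
flare+ tip w3 (z28.5) [629.1 184.1  28.5] [625.  173.3  28.5]
flare+ tip w1 [629.2 183.7  28.5] [625.6 172.3  28.5] flare- [620.4  61.4  28.5]
[ 6.79038918e+02  1.13505604e+02 -4.68887579e-02] -2.686527933551564
[[ 1.1 -0. ]
 [ 0.1  2.1]
 [ 0.5 -0.2]
 [-2.6 -4.1]
 [ 0.1  2.6]
 [ 0.2 -0.6]]
```

>>> carry_out(dr=[[0, 0, 0], [0, 0, 0], [0, 0, 0], [0, 0, 0], [0, 0, 0], [0, 0, 0], [0, 0, 0]], delta_pos=[[0.5, -0.05, 0.15], [1.5, 0, 0], [1.5, 0, 0], [1.5, 0, 0], [1.5, 0, 0], [1.5, 0, 0], [0, 0, 0]], hand=[255, 255, 255, 255, 255, 255, 255])

```text
time_s: 3.8
tcp_pos: [578.1, 118.7, 28.1]
tool_rot: [[0.999, 0.003, 0.044], [-0.044, 0.001, 0.999], [0.003, -1.0, 0.001]]
wrist_force: [1.4, 0.3, 3.7]
opening: 9.0
```

>>> carry_out(dr=[[0, 0, 0], [0, 0, 0], [0, 0, 0], [0, 0, 0]], delta_pos=[[1, 0, 0], [1, 0, 0], [0.5, 0, 0], [0, 0, 0]], hand=[255, 255, 255, 255])

```text
time_s: 4.2
tcp_pos: [601.1, 117.9, 28.0]
tool_rot: [[0.999, -0.0, 0.043], [-0.043, 0.001, 0.999], [-0.0, -1.0, 0.001]]
wrist_force: [-5.9, 0.2, 6.9]
opening: 8.3
```

>>> carry_out(dr=[[0, 0, 0], [0, 0, 0], [0, 0, 0], [0, 0, 0]], delta_pos=[[0.3, 0, 0], [0.3, 0, 0], [0.2, 0, 0], [0, 0, 0]], hand=[255, 255, 255, 255])

```text
time_s: 4.6
tcp_pos: [608.2, 117.6, 28.0]
tool_rot: [[0.999, -0.001, 0.043], [-0.043, 0.001, 0.999], [-0.001, -1.0, 0.001]]
wrist_force: [-7.4, 0.5, 8.8]
opening: 8.5
```

>>> carry_out(dr=[[0, 0, 0], [0, 0, 0], [0, 0, 0], [0, 0, 0]], delta_pos=[[0.2, 0, 0], [0.2, 0, 0], [0, 0, 0], [0, 0, 0]], hand=[255, 255, 255, 255])

```text
time_s: 5.0
tcp_pos: [609.3, 117.5, 28.0]
tool_rot: [[0.999, -0.008, 0.043], [-0.043, 0.0, 0.999], [-0.008, -1.0, -0.0]]
wrist_force: [-20.1, -0.9, 14.7]
opening: 9.0
```

>>> carry_out(dr=[[0, 0, 0], [0, 0, 0], [0, 0, 0], [0, 0, 0], [0, 0, 0], [0, 0, 0]], delta_pos=[[0.15, 0, 0], [0, 0, 0], [0, 0, 0], [0, 0, 0], [-0.4, 0, 0], [0, -2, 0]], hand=[255, 255, 175, 175, 175, 175])

```text
time_s: 5.6
tcp_pos: [608.2, 116.7, 42.8]
tool_rot: [[0.999, -0.006, 0.044], [-0.044, -0.001, 0.999], [-0.006, -1.0, -0.001]]
wrist_force: [-0.4, 0.8, 0.3]
opening: 26.7
```

>>> carry_out(dr=[[0, 0, 0], [0, 0, 0], [0, 0, 0], [0, 0, 0], [0, 0, 0], [0, 0, 0], [0, 0, 0]], delta_pos=[[0, -4, 0], [0, -5, 0], [0, -5, 0], [0, -1, 0], [0, 0, 0], [0, 0, 0], [0, 0, 0]], hand=[160, 120, 95, 95, 95, 95, 95])

```text
time_s: 6.3
tcp_pos: [609.6, 116.9, 193.2]
tool_rot: [[0.999, -0.005, 0.044], [-0.044, -0.001, 0.999], [-0.005, -1.0, -0.001]]
wrist_force: [-0.4, 0.6, 0.6]
opening: 53.8
```

```bash
python3 - <<'E'
from h import *
o=manip.get_obs();print(o["time_s"],o["tcp_pos"],o["opening"],o["wrist_force"])
p=manip.camera_params("wrist");im=manip.get_image("wrist");np.savez("w4.npz",**p)
a=manip.get_image("scene");b=manip.get_image("side");cv2.imwrite("pics/scene4.png",a);cv2.imwrite("pics/side4.png",b)
m=np.vstack([np.hstack([crop(a,165,232,80,60,5),crop(b,245,135,80,60,5)]),np.zeros((300,800,3),np.uint8)])
m[300:,:480]=crop(im,200,120,240,150,2)[:300]
m[300:,480:]=crop(a,310,215,80,75,4)
cv2.imwrite("pics/m4.png",m)
E
```

```text
6.3 [609.64182161 116.88374929 193.15166514] 53.846161008265604 [-0.44163091  0.58427318  0.57762675]
```

View pics/m4.png

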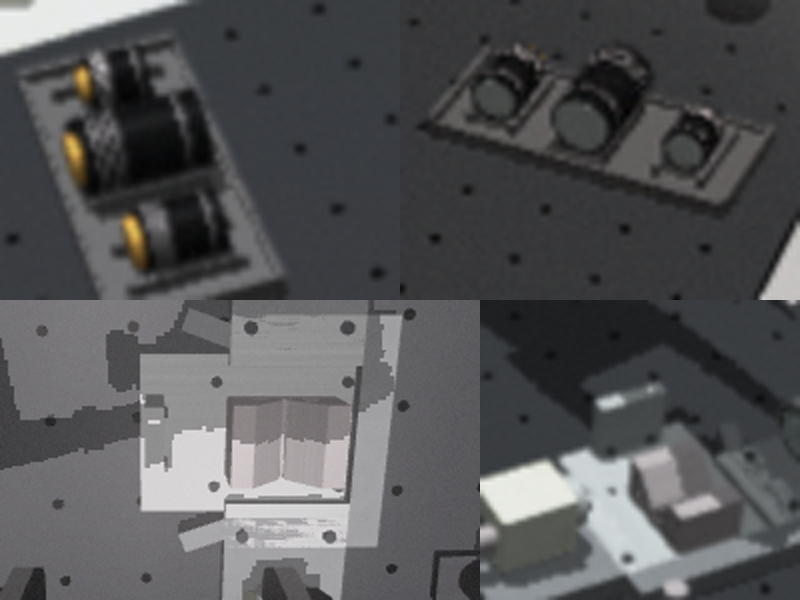

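The tray is home: in the wrist crop the plate's front edge meets the back bar, contact built up to 20 N, and the TCP stopped at x=609 as predicted. The rack views confirm the long lens in the middle cradle: scene crop (140,140), brass at (77,160). I'll move over the rack and compute the V position from this picture.

>>> carry_out(dr=[[0, 0, 0], [0, 0, 0], [0, 0, 0], [0, 0, 0], [0, 0, 0], [0, 0, 0], [0, 0, 0], [0, 0, 0], [0, 0, 0], [0, 0, 0]], delta_pos=[[-1, 0, -3.5], [-1, 0, -3.9], [-1.2, 0, -4], [-1.2, 0, -4], [-1.2, 0, -4], [-1.2, 0, -4], [-1.2, 0, -4], [-1.2, 0, -4], [-1.2, 0, -3.8], [0, 0, 0]], hand=[95, 95, 95, 95, 95, 95, 95, 95, 95, 95])

```text
time_s: 7.45
tcp_pos: [489.2, -234.1, 195.2]
tool_rot: [[0.999, -0.002, 0.049], [-0.049, -0.001, 0.999], [-0.002, -1.0, -0.001]]
wrist_force: [-0.3, 0.4, 0.3]
opening: 53.4
```

```bash
python3 - <<'E'
from h import *
o=manip.get_obs();print(o["time_s"],o["tcp_pos"],o["tool_rot"][:2,0],o["opening"])
p=manip.camera_params("wrist");im=manip.get_image("wrist");np.savez("w5.npz",**p)
cv2.imwrite("pics/w5.png",im);cv2.imwrite("pics/w5c.png",crop(im,150,80,260,195,3))
p4=dict(np.load("w4.npz"));B=lambda x,y,z:back("",(200+x/2-.25,120+(y-300)/2-.25),z,p4).round(1)
print("V apex",B(283,400,30),B(283,485,30));print("V top L/R rims",B(255,405,48.4),B(309,405,48.4),"block near",B(231,405,48.4),"far",B(351,405,48.4),B(231,487,48.4),B(347,487,48.4))
print("plate",B(140,354,18),B(140,511,18),"bar top",B(360,400,28.5),B(352,500,28.5))
E
```

```text
7.45 [ 489.20548203 -234.05052519  195.24678896] [ 0.99878078 -0.04932325] 53.37894176085696
V apex [678.6 134.3  30. ] [679.4  86.8  30. ]
V top L/R rims [660.9 135.4  48.4] [688.1 134.2  48.4] block near [648.8 135.9  48.4] far [709.3 133.3  48.4] [648.4  92.6  48.4] [709.2  90.   48.4]
plate [603.2 160.7  18. ] [598.7  70.7  18. ] bar top [720.1 132.2  28.5] [718.5  75.9  28.5]
```

View pics/w5c.png

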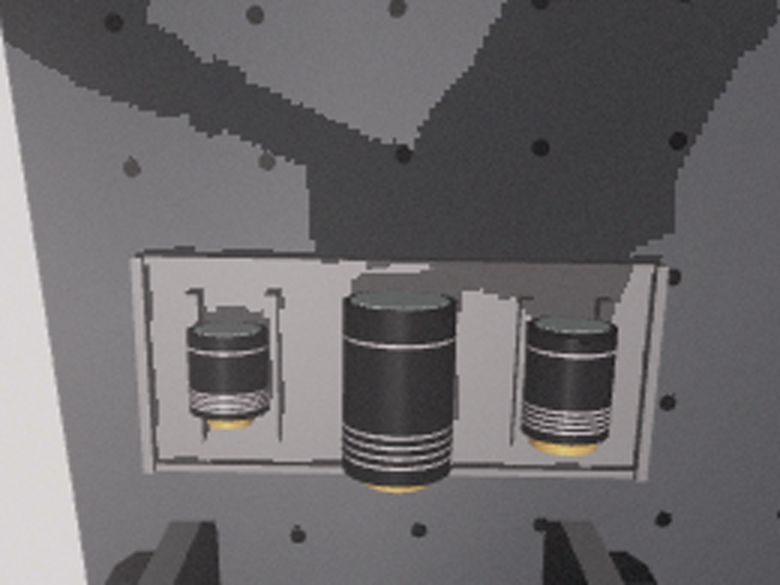

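The crop shows the long barrel in the middle: silhouette x 343–456, rows 291–488, brass ring at the bottom (397,490), which is the −y side. The shorter barrels are at (228,370) and (571,385). I'll fit a cylinder model to the silhouette.

```bash
python3 - <<'E'
from m import *
from scipy.optimize import least_squares
p=dict(np.load("w5.npz"))
g=cv2.cvtColor(cv2.imread("pics/w5.png"),cv2.COLOR_BGR2GRAY)
th=np.linspace(0,2*np.pi,72,endpoint=False)
def hull(q,r=20,L=31):
    a=q[2];ey=np.array([-np.sin(a),np.cos(a),0]);ex=np.array([np.cos(a),np.sin(a),0])
    X=np.vstack([np.array([q[0],q[1],42])+r*np.cos(t)*ex+[0,0,r*np.sin(t)]+s*L*ey for t in th for s in(-1,1)])
    uv=(proj("",X,p)-[150-.33,80-.33])*3
    return cv2.convexHull(uv.astype(np.float32))[:,0]
def xs(h,row):
    o=[]
    for i in range(len(h)):
        a,b2=h[i],h[(i+1)%len(h)]
        if (a[1]-row)*(b2[1]-row)<0:o.append(a[0]+(row-a[1])/(b2[1]-a[1])*(b2[0]-a[0]))
    return min(o),max(o)
obs=np.array([343,456,342.5,453.5,291,488])
def res(q):
    h=hull(q);l1,r1=xs(h,315);l2,r2=xs(h,460);return np.array([l1,r1,l2,r2,h[:,1].min(),h[:,1].max()])-obs
s=least_squares(res,[490,-250,-.05],diff_step=1e-4);print(s.x,np.degrees(s.x[2]),s.fun.round(1))
# rack yaw, top edges of same height
r=[back("",(150+x/3,80+y/3),24,p).round(1) for x,y in((133,258),(669,265),(647,480),(147,472))];print(r)
# cross-check by projecting into scene/side images
for n in("scene","side"):
    X=[s.x[0],s.x[1],42];a=s.x[2];ey=np.array([-np.sin(a),np.cos(a),0]);print(n,proj(n,[X,X-36*ey,X+31*ey]).round(1).tolist())
E
```

```text
[ 4.94188523e+02 -2.54241997e+02 -5.37225361e-02] -3.078074583025707 [-0.7  0.7  0.9 -0.9 -0.2  0.2]
[array([ 400.2, -206.6,   24. ]), array([ 594.9, -218.6,   24. ]), array([ 589.7, -302.5,   24. ]), array([ 395.2, -289.8,   24. ])]
scene [[192.6, 260.2], [178.2, 264.1], [204.8, 256.9]]
side [[285.0, 153.7], [289.6, 147.5], [280.9, 159.2]]
```

>>> carry_out(dr=[[0, 0.5, 0], [0, 0, 0], [0, 0, 0], [0, 0, 0], [0, 0, 0]], delta_pos=[[0.6, 0, -2], [0, 3.5, 0], [0, 4, 0], [0, 2.5, 0], [0, 0, 0]], hand=[95, 95, 95, 95, 95])

```text
time_s: 8.0
tcp_pos: [494.4, -247.7, 90.8]
tool_rot: [[0.999, -0.008, 0.051], [-0.051, 0.005, 0.999], [-0.008, -1.0, 0.005]]
wrist_force: [0.5, 0.5, -1.3]
opening: 53.3
```

```bash
python3 - <<'E'
from h import *
o=manip.get_obs();print(o["time_s"],o["tcp_pos"],o["tool_rot"][:2,0],o["opening"])
im=manip.get_image("wrist");cv2.imwrite("pics/w6c.png",crop(im,130,140,300,225,2))
E
```

```text
8.0 [ 494.38338044 -247.71108026   90.763496  ] [ 0.99866639 -0.05097576] 53.294638861294224
```

View pics/w6c.png

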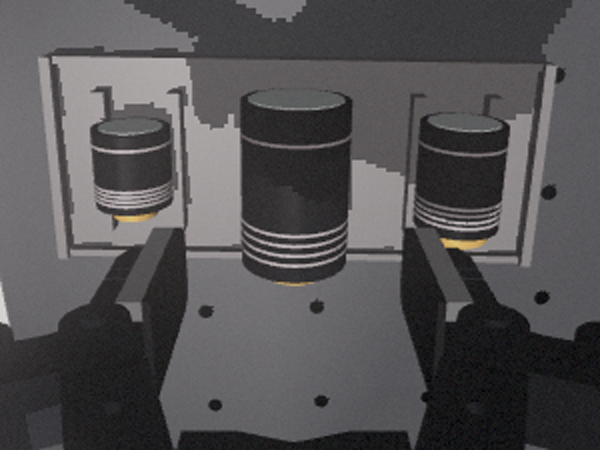

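The crop shows the pads at x 185 and 400 straddling the barrel (241–351), centred to within about 1 mm. I'll shift 6 mm in −y and descend.

>>> carry_out(dr=[[0, 0, 0], [0, 0, 0], [0, 0, 0], [0, 0, 0]], delta_pos=[[0, 0, -0.65], [0, 2.5, 0], [0, 2.5, 0], [0, 0, 0]], hand=[95, 95, 95, 95])

```text
time_s: 8.45
tcp_pos: [495.3, -256.5, 44.9]
tool_rot: [[0.999, -0.003, 0.052], [-0.052, 0.001, 0.999], [-0.003, -1.0, 0.001]]
wrist_force: [-0.6, 0.5, 0.2]
opening: 53.7
```

>>> carry_out(dr=[[0, 0, 0], [0, 0, 0], [0, 0, 0], [0, 0, 0], [0, 0, 0], [0, 0, 0]], delta_pos=[[-0.1, 0.6, 0.2], [0, 0.6, 0], [0, 0, 0], [0, 0, 0], [0, 0, 0], [0, 0, 0]], hand=[95, 95, 95, 255, 255, 255], grip_force=35)

```text
time_s: 9.05
tcp_pos: [494.9, -255.4, 37.0]
tool_rot: [[0.999, -0.0, 0.053], [-0.053, -0.002, 0.999], [-0.0, -1.0, -0.002]]
wrist_force: [-9.8, 2.1, 22.3]
opening: 10.5
```

```bash
python3 - <<'E'
from h import *
o=manip.get_obs();print(o["time_s"],o["tcp_pos"],o["opening"],o["wrist_force"])
im=manip.get_image("wrist");a=manip.get_image("scene");b=manip.get_image("side")
m=np.zeros((600,800,3),np.uint8);m[:300,:400]=crop(a,165,222,80,60,5);m[:300,400:]=crop(b,245,125,80,60,5);m[300:,:400]=crop(im,80,120,400,300,1);m[300:,400:]=crop(im,180,180,160,120,2.5)
cv2.imwrite("pics/m7.png",m)
E
```

```text
9.05 [ 494.88650906 -255.41750322   36.97574929] 10.497160174272718 [-9.78017577  2.09459449 22.30391092]
```

View pics/m7.png

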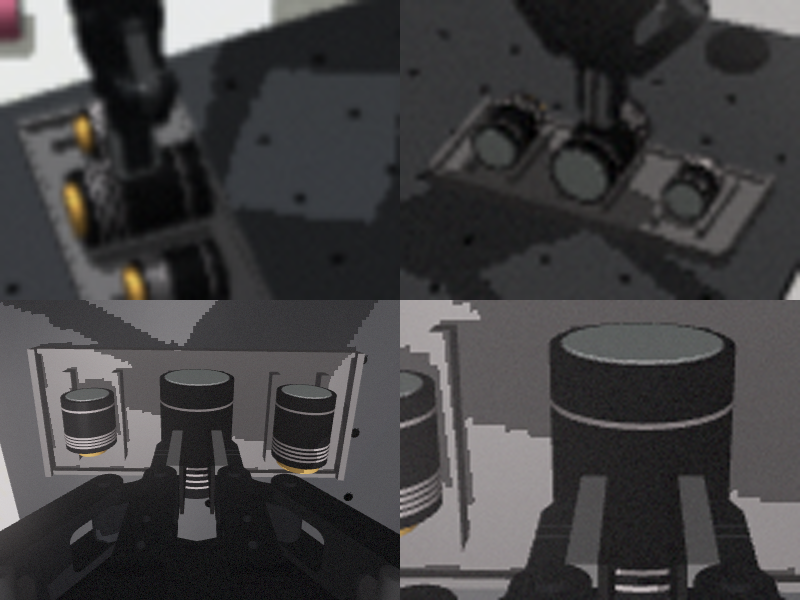

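```bash
python3 - <<'E'
from h import *
o=manip.get_obs();R=o["tool_rot"];T=o["tcp_pos"];p=manip.camera_params("wrist");print(p["origin"])
ex,ey,ez=R.T
for s in(0,7,13,20,30):
  X=np.array([T+sx*5.2*ex-s*ey+11*ez for sx in(-1,1)])
  print(s,"wrist",(proj("",X,p)-[80,120]+[0,300]).round(0).tolist(),"scene",((proj("scene",X)-[165,222])*5).round(0).tolist(),"side",((proj("side",X)-[245,125])*5+[400,0]).round(0).tolist())
E
```

```text
[ 499.19265214 -183.72455852  203.56511354]
0 wrist [[188.0, 411.0], [206.0, 411.0]] scene [[155.0, 188.0], [161.0, 201.0]] side [[599.0, 158.0], [583.0, 154.0]]
7 wrist [[187.0, 415.0], [206.0, 415.0]] scene [[154.0, 177.0], [160.0, 190.0]] side [[599.0, 149.0], [583.0, 144.0]]
13 wrist [[187.0, 419.0], [207.0, 419.0]] scene [[153.0, 168.0], [159.0, 181.0]] side [[599.0, 141.0], [583.0, 136.0]]
20 wrist [[187.0, 424.0], [207.0, 424.0]] scene [[152.0, 157.0], [158.0, 170.0]] side [[599.0, 131.0], [583.0, 127.0]]
30 wrist [[186.0, 433.0], [208.0, 433.0]] scene [[150.0, 141.0], [156.0, 154.0]] side [[600.0, 117.0], [584.0, 113.0]]
```

The mosaic shows the fingertips riding on top of the long barrel: wrist inset (190,435), tips about 25 mm behind the reported TCP. The grasp was too high and slipped off. The barrel is still in its cradle. I've now viewed 12 pictures, so from here I'll use numeric and force checks. I'll reopen and probe deeper in steps.

>>> carry_out(dr=[[0, 0, 0], [0, 0, 0], [0, 0, 0], [0, 0, 0], [0, 0, 0]], delta_pos=[[0, -0.7, 0], [0, 0, 0], [0, 0, 0], [0, 0, 0], [0, 0, 0]], hand=[255, 95, 95, 95, 95], grip_force=20)

```text
time_s: 9.7
tcp_pos: [494.9, -254.6, 40.6]
tool_rot: [[0.999, -0.001, 0.052], [-0.052, 0.001, 0.999], [-0.001, -1.0, 0.001]]
wrist_force: [0.2, 0.0, 0.7]
opening: 53.3
```

```bash
cat > lensfit.py <<'E'
from h import *
# compare current wrist view to scan: report finger and lens profile along rows
def snap(name):
    o=manip.get_obs();p=manip.camera_params("wrist");im=manip.get_image("wrist");cv2.imwrite(f"pics/{name}.png",im);np.savez(f"{name}.npz",**p)
    return o,p,im
E
python3 - <<'E'
from lensfit import *
o,p,im=snap("w8");print(o["tcp_pos"],o["opening"],o["wrist_force"])
g=cv2.cvtColor(im,cv2.COLOR_BGR2GRAY)
for r in range(190,300,8):print(r,' '.join("%3d"%v for v in cv2.resize(g[r:r+1,200:360].astype(np.float32),(40,1),interpolation=cv2.INTER_AREA)[0]))
E
```

```text
[ 494.89818334 -254.55135398   40.5764488 ] 53.25977276656208 [0.22464029 0.0132487  0.72574257]
190  62  91  92  92  91  92  92  91  91  89  91  91  79  66  65  87  93  92  94  92  93  88  72  69  89  91  89  89  91  91  91  89  90  90  90  89  88  88  87  89
198  71  85  91  91  91  91  91  92  91  83  35  87  94  94  93  94  95  94  94  93  93  95  94  93  95  93  91  30  81  88  88  87  88  89  88  89  86  63  89  89
206  77  80  90  91  90  91  90  91  91  86  37  35  36  35  35  34  31  30  26  29  33  28  26  31  32  32  32  28  85  87  86  88  88  89  86  88  78  69  88  55
214  79  79  88  89  90  89  90  90  88  89  35  36  34  35  30  32  33  33  32  34  32  32  30  35  30  28  31  31  86  88  87  87  88  88  85  86  71  74  71  27
222  83  74  89  89  89  89  88  90  89  89  75  40  32  34  35  32  34  33  33  34  33  34  29  31  30  29  30  80  85  87  87  87  86  87  88  85  67  78  73  31
230  85  69  88  89  89  87  89  89  88  87  39  35  35  34  34  31  57  93 104 110  99  83  42  31  31  28  30  42  86  86  86  86  86  85  86  86  61  85  48  28
238 137  70 137 155
[... 592 characters left out ...]
 145 144 142 124  30  29  69  77  70  65  58
270  77  81  59  39  39  60 148 148 148 148  74  40  39  36  34  38  35  35  32  35  32  34  31  32  31  29  31 102 142 142 143 141 110  29  28  30  75  77  77  31
278  79  61  39  40  38  41 146 145 146 147  84 100  43  42  43  47  37  35  36  34  35  32  34  34  34  33  67 113 142 140 142 140  94  25  26  28  32  76  75  77
286  68  36  38  38  37  38  84  84  87  84  74  82  79  43  63 166 184 169 104 110 119 123 107  39  33  74  51 127 141 140 140 100  59  27  26  26  27  34  77  78
294  69  39  34  38  38  56 115 116 117 115  99  57 126  85  42  46  49  84 123 122  85  44  40  37 115  85  69 131 139 138 139 138 117  28  26  26  25  34 101 122
```

>>> carry_out(dr=[[0, 0, 0], [0, 0, 0], [0, 0, 0], [0, 0, 0], [0, 0, 0]], delta_pos=[[-0.05, 0.7, 0], [0, 0.7, 0], [0, 0.6, 0], [0, 0, 0], [0, 0, 0]], hand=[95, 95, 95, 95, 95])

```text
time_s: 10.25
tcp_pos: [494.5, -254.6, 20.9]
tool_rot: [[0.999, -0.001, 0.052], [-0.052, 0.0, 0.999], [-0.001, -1.0, 0.0]]
wrist_force: [0.6, 0.0, -0.3]
opening: 53.6
```

>>> carry_out(dr=[[0, 0, 0], [0, 0, 0]], delta_pos=[[0, 0, 0], [0, 0, 0]], hand=[140, 140])

```text
time_s: 10.45
tcp_pos: [494.3, -254.9, 21.7]
tool_rot: [[0.999, -0.001, 0.052], [-0.052, -0.0, 0.999], [-0.001, -1.0, -0.0]]
wrist_force: [-3.2, 1.0, 1.6]
opening: 38.5
```

Contact at an opening of 38.5 fits tips about 26 mm behind the TCP, at z≈47. I'll reopen and go 13 mm lower, putting the tips about 8 mm below the barrel axis.

>>> carry_out(dr=[[0, 0, 0], [0, 0, 0], [0, 0, 0], [0, 0, 0], [0, 0, 0], [0, 0, 0], [0, 0, 0], [0, 0, 0], [0, 0, 0]], delta_pos=[[0, 0, 0], [0, 0, 0], [0, 0.4, 0], [0, 0.5, 0], [0, 0.4, 0], [0, 0, 0], [0, 0, 0], [0, 0, 0], [0, 0, 0]], hand=[95, 95, 95, 95, 95, 95, 200, 200, 200], grip_force=25)

```text
time_s: 11.35
tcp_pos: [494.2, -254.7, 8.2]
tool_rot: [[0.999, -0.001, 0.052], [-0.052, 0.0, 0.999], [-0.001, -1.0, 0.0]]
wrist_force: [-3.0, 0.3, 0.4]
opening: 39.3
```

>>> carry_out(dr=[[0, 0, 0], [0, 0, 0], [0, 0, 0], [0, 0, 0], [0, 0, 0], [0, 0, 0], [0, 0, 0], [0, 0, 0], [0, 0, 0]], delta_pos=[[0, 0, 0], [0, 0, 0], [0, -0.3, 0], [0, 0, 0], [0, 0, 0], [0, 0, 0], [0, 0, 0], [0, -0.8, 0], [0, 0, 0]], hand=[100, 100, 100, 200, 200, 200, 200, 200, 200], grip_force=35)

```text
time_s: 12.25
tcp_pos: [495.4, -255.1, 20.6]
tool_rot: [[0.999, 0.002, 0.052], [-0.052, -0.001, 0.999], [0.002, -1.0, -0.001]]
wrist_force: [0.6, -0.0, -2.3]
opening: 38.9
```

```bash
python3 - <<'E'
from lensfit import *
o,p,im=snap("w9");print(o["tcp_pos"],o["opening"],o["wrist_force"])
a=cv2.imread("pics/w8.png")
g=cv2.cvtColor(im,cv2.COLOR_BGR2GRAY)
for r in range(186,300,8):print(r,' '.join("%3d"%v for v in cv2.resize(g[r:r+1,200:360].astype(np.float32),(40,1),interpolation=cv2.INTER_AREA)[0]))
E
```

```text
[ 495.41738233 -255.08419098   20.55437791] 38.94564252420803 [ 0.59897219 -0.0205623  -2.30249683]
186  91  94  92  92  90  92  92  93  91  92  92  90  93  91  93  92  93  91  93  92  92  90  92  92  92  91  89  90  90  90  91  90  89  89  90  89  88  88  89  87
194  91  90  91  91  91  91  91  90  92  90  90  92  90  89  91  91  90  91  90  90  91  91  91  92  89  89  89  89  91  90  88  89  88  88  91  88  88  87  88  88
202  89  90  90  91  90  88  90  89  89  91  92  90  71  50  88  92  92  92  92  92  92  92  90  90  64  59  87  89  88  88  87  88  89  89  89  89  88  87  77  56
210  90  90  90  88  89  90  89  90  65  33  91  93  93  94  92  92  92  93  93  92  93  93  91  92  93  92  92  91  83  30  83  87  88  88  86  87  86  85  70  67
218  89  89  87  88  87  88  88  86  64  33  30  48 105 117  92  91  92  92  92  91  91  92  92  92  90 108 118  50  27  32  74  86  86  88  87  86  85  86  61  74
226  88  87  88  87  86  86  87  89  67  32  34  30  30  32  32  28  30  33  31  32  31  31  28  27  28  26  27  28  27  24  76  86  86  86  86  85  85  86  51  80
234  87  87  86 
[... 759 characters left out ...]
  23  25  58  74  74  32  28  24  50  75  68
274  86  33  34  55  75  77  56  24  28  26  26  24  24  28  24  26  23  26  24  25  24  22  19  24  24  19  24  22  23  23  25  24  75  74  76  23  19  25  80  70
282  36  36  47  76  75  72  30  29  29  24  27  27  21  25  21  27  24  23  24  25  21  27  22  22  24  24  24  20  21  20  21  19  40  75  76  68  23  24  23  64
290  34  32  33  48 118  84  37  27  25  27  25  24  23  24  25  26  28  22  22  23  25  24  24  22  23  19  19  21  15  22  19  15  34 114  86  23  24  25  22  23
298  40  36  32  31  31  32  36  26  27  27  27  25  24  23  24  28  25  26  19  24  21  25  25  22  23  24  22  18  22  24  21  21  36  22  22  25  24  24  33  31
```

Lens held: opening 38.9, about 2 N of weight. Next I'll lift and carry it to above the V-block.

>>> carry_out(dr=[[0, 0, 0], [0, 0, 0], [0, 0, 0], [0, 0, 0], [0, 0, 0], [0, 0, 0], [0, 0, 0], [0, 0, 0], [0, 0, 0], [0, 0, 0]], delta_pos=[[0, -1.5, 0], [0, -2.5, 0], [0, -3, 0], [0, -3, 0], [0, -2, 0], [0, -1, 0], [0.7, 0, 1.6], [1.3, 0, 3], [1.3, 0, 3], [1.3, 0, 3]], hand=[200, 200, 200, 200, 200, 200, 200, 200, 200, 200])

```text
time_s: 13.3
tcp_pos: [546.2, -150.2, 148.8]
tool_rot: [[0.999, -0.001, 0.053], [-0.053, 0.0, 0.999], [-0.001, -1.0, 0.0]]
wrist_force: [0.6, 0.6, -1.7]
opening: 38.9
```

>>> carry_out(dr=[[0, 0, 0], [0, 0, 0], [0, 0, 0], [0, 0, 0], [0, 0, 0], [0, 0, 0], [0, -0.4, 0], [0, 0, 0], [0, 0, 0], [0, 0, 0]], delta_pos=[[1.4, 0, 3.2], [1.4, 0, 3.2], [1.4, 0, 3.2], [1.4, 0, 3.2], [1.4, 0, 3.2], [1.4, 0, 3.2], [1.4, 0, 3.2], [0.8, 0, 2.4], [0.4, 0, 1], [0, 0, 0]], hand=[200, 200, 200, 200, 200, 200, 200, 200, 200, 200])

```text
time_s: 14.3
tcp_pos: [669.1, 101.7, 148.3]
tool_rot: [[0.999, -0.002, 0.044], [-0.044, -0.0, 0.999], [-0.002, -1.0, -0.0]]
wrist_force: [-1.7, -1.0, -2.1]
opening: 38.5
```

>>> carry_out(dr=[[0, 0, 0], [0, 0, 0], [0, 0, 0], [0, 0, 0]], delta_pos=[[0.5, 2, 0.6], [0.4, 2, 0.5], [0, 1, 0], [0, 0, 0]], hand=[200, 200, 200, 200])

```text
time_s: 14.7
tcp_pos: [677.3, 109.7, 96.8]
tool_rot: [[0.999, -0.005, 0.047], [-0.047, -0.001, 0.999], [-0.005, -1.0, -0.001]]
wrist_force: [0.4, -0.2, -2.4]
opening: 38.7
```

```bash
python3 - <<'E'
from lensfit import *
from scipy.optimize import least_squares
p=dict(np.load("w9.npz"));T=np.array([495.42,-255.08,20.55])
R=np.array([[.999,.002,.052],[-.052,-.001,.999],[.002,-1,-.001]]);th=np.linspace(0,2*np.pi,180)
def ext(q):
    C=T+R@[q[0],-q[1],q[2]]
    X=np.vstack([C+20*np.cos(t)*R[:,0]+20*np.sin(t)*R[:,1]+s*R[:,2]*31 for t in th for s in(1,)])
    uv=proj("",X,p);return np.array([uv[:,0].min(),uv[:,0].max(),uv[:,1].min()])
s=least_squares(lambda q:ext(q)-[233.5,319,201.5],[0,31,0],diff_step=1e-3);print("lens centre in tool: x, behind, z",s.x,s.fun)
o,p,im=snap("w10");print(o["time_s"],o["tcp_pos"],o["tool_rot"][:,0],o["wrist_force"],o["opening"])
E
```

```text
lens centre in tool: x, behind, z [-0.22926043 25.93154525 -1.14783824] [-2.33058017e-12  2.38742359e-12  3.46744855e-12]
14.7 [677.31803647 109.73229774  96.76066148] [ 0.9989062  -0.04654184 -0.00450212] [ 0.44508845 -0.22288752 -2.38922263] 38.73524045703884
```

>>> carry_out(dr=[[0, 0, 0], [0, 0, 0], [0, 0, 0], [0, 0, 0], [0, 0, 0]], delta_pos=[[0.1, 1.5, 0.2], [0, 2, 0], [0, 1.5, 0], [0, 0, 0], [0, 0, 0]], hand=[200, 200, 200, 200, 200])

```text
time_s: 15.25
tcp_pos: [679.7, 113.1, 49.2]
tool_rot: [[0.999, -0.001, 0.045], [-0.045, -0.0, 0.999], [-0.001, -1.0, -0.0]]
wrist_force: [0.8, 0.8, -1.2]
opening: 38.7
```

>>> carry_out(dr=[[0, 0, 0], [0, 0, 0], [0, 0, 0], [0, 0, 0], [0, 0, 0], [0, 0, 0]], delta_pos=[[-0.05, 0.5, 0], [0, 0.5, 0], [0, 0.4, 0], [0, 0.2, 0], [0, 0, 0], [0, 0, 0]], hand=[200, 200, 200, 200, 200, 200])

```text
time_s: 15.85
tcp_pos: [679.4, 113.3, 33.3]
tool_rot: [[0.999, 0.0, 0.045], [-0.045, -0.0, 0.999], [0.0, -1.0, -0.0]]
wrist_force: [0.8, 0.3, -2.2]
opening: 38.7
```

>>> carry_out(dr=[[0, 0, 0], [0, 0, 0], [0, 0, 0], [0, 0, 0], [0, 0, 0]], delta_pos=[[0, 0.1, 0], [0, 0.1, 0], [0, 0.1, 0], [0, 0, 0], [0, 0, 0]], hand=[200, 200, 200, 200, 200])

```text
time_s: 16.35
tcp_pos: [679.3, 113.2, 30.2]
tool_rot: [[0.999, -0.0, 0.045], [-0.045, -0.0, 0.999], [-0.0, -1.0, -0.0]]
wrist_force: [-0.2, -0.1, -2.1]
opening: 38.6
```

>>> carry_out(dr=[[0, 0, 0], [0, 0, 0], [0, 0, 0], [0, 0, 0], [0, 0, 0]], delta_pos=[[0, 0.1, 0], [0, 0.1, 0], [0, 0.05, 0], [0, 0, 0], [0, 0, 0]], hand=[200, 200, 200, 200, 200])

```text
time_s: 16.85
tcp_pos: [679.5, 113.3, 29.2]
tool_rot: [[0.999, 0.001, 0.045], [-0.045, 0.0, 0.999], [0.001, -1.0, 0.0]]
wrist_force: [-4.5, -0.8, 5.2]
opening: 38.9
```

Only the far face is bearing (Fx −4.5, Fz up 7 net of weight), so the barrel sits about 1.5 mm too far in +x. I'll shift it back.

>>> carry_out(dr=[[0, 0, 0], [0, 0, 0], [0, 0, 0], [0, 0, 0]], delta_pos=[[-0.1, 0, 0], [-0.05, 0, 0], [0, 0, 0], [0, 0, 0]], hand=[200, 200, 200, 200])

```text
time_s: 17.25
tcp_pos: [679.2, 113.3, 29.1]
tool_rot: [[0.999, 0.004, 0.045], [-0.045, 0.0, 0.999], [0.004, -1.0, 0.0]]
wrist_force: [4.6, 0.1, 5.9]
opening: 38.5
```

The force flipped sign within 0.3 mm. That means either the barrel is seated in the V or the fingertips are rubbing on the block. I'll open slightly to find out: if the reaction disappears, the lens was carrying it.

>>> carry_out(dr=[[0, 0, 0], [0, 0, 0], [0, 0, 0], [0, 0, 0]], delta_pos=[[0.07, 0, 0], [0, 0, 0], [0, 0, 0], [0, 0, 0]], hand=[200, 115, 115, 115])

```text
time_s: 17.65
tcp_pos: [677.6, 113.2, 26.4]
tool_rot: [[0.999, -0.003, 0.045], [-0.045, -0.0, 0.999], [-0.003, -1.0, -0.0]]
wrist_force: [-0.6, 0.1, 0.3]
opening: 46.7
```

```bash
python3 - <<'E'
from lensfit import *
o,p,im=snap("w11");print(o["time_s"],o["tcp_pos"],o["tool_rot"][:,0],o["wrist_force"],o["opening"])
g=cv2.cvtColor(im,cv2.COLOR_BGR2GRAY)
for r in range(186,290,6):print(r,' '.join("%3d"%v for v in cv2.resize(g[r:r+1,200:360].astype(np.float32),(40,1),interpolation=cv2.INTER_AREA)[0]))
E
```

```text
17.65 [677.62275581 113.24982764  26.3903245 ] [ 0.99896632 -0.04537877 -0.00265583] [-0.61894148  0.12420348  0.26897327] 46.72273411179777
186 252 253 253 253 253 253 253 252 253 252 252 252 237 187 185 185 184 183 183 183 183 182 181 180 180 180 180 180 179 179 179 179 178 178 178 177 177 114 118 136
192 192 206 253 204 137 230 253 252 252 252 252 251 251 188 186 185 183 184 182 182 181 181 180 179 179 178 177 177 178 176 176 176 176 175 140  82 162 102 117 135
198 186 185 185 154 160 182 252 252 252 220 183 183 183 182 181 181 180 179 178 178 178 177 177 176 175 175 174 173 175 173 175 174 174 175 100  91 105  95 124 136
204 186 186 187 187 186 218 252 252 186 183 182 182 141 120 141 140 139 136 136 134 134 133 130 131 130 129  96 111 172 174 173 173 173 173 173 172 168  92 132 136
210 187 187 185 186 187 185 185 140 136 115 117 143 142 140 139 138 137 136 134 133 132 132 131 129 129 127 128 128 128  90  79 112 127 170 170 171 161  92 136 136
216 183 183 183 183 183 181 148 133 130 100 109 147 140 138 137 137 134 133 133 131 130 131 129 129 129 129 128 127 136  88  59 107 112 133
[... 1292 characters left out ...]
  39  91  48  43  71 102 103  69  47  99 131
270  82  99 116 114  92  71  69 107 161 114  58  55  55  54  50  49  50  45  45  44  42  44  42  42  43  37  40  42  41  41  90  43  41  40  94 102 105  48  46  55
276  86 114 114 105  70  67  64  98 160 117  56  53  52  52  48  49  46  46  44  45  42  42  42  42  42  40  41  40  41  38  90  40  40  38  62 103 103  89  44  43
282 110 113 112  78  67  62  60  90 159 120  53  51  50  48  48  47  47  43  42  44  38  43  39  40  43  36  42  40  40  40  93  39  36  36  41  87 102 103  65  43
288 113 110  96  64  63  59  59  88 159 128  52  51  51  50  47  46  45  46  43  43  39  43  40  42  41  42  39  40  40  38 107  38  41  40  38  48 103 102 101  49
```

The reaction disappeared, even with the TCP 2.8 mm lower, so the lens was carrying it and the fingertips are clear of the block. The barrel now lies in the V, about 4 px (1.9 mm) in +x of the tool centre. I'll recentre, come up 3 mm and regrip.

>>> carry_out(dr=[[0, 0, 0], [0, 0, 0], [0, 0, 0], [0, 0, 0], [0, 0, 0], [0, 0, 0], [0, 0, 0]], delta_pos=[[0.1, -0.2, 0], [0.08, -0.1, 0], [0, 0, 0], [0, 0, 0], [0, 0, 0], [0, 0, 0], [0, 0, 0]], hand=[115, 115, 115, 200, 200, 200, 200], grip_force=40)

```text
time_s: 18.4
tcp_pos: [679.2, 113.3, 31.5]
tool_rot: [[0.999, -0.002, 0.045], [-0.045, -0.0, 0.999], [-0.002, -1.0, -0.0]]
wrist_force: [-6.3, -0.6, 5.3]
opening: 38.0
```

>>> carry_out(dr=[[0, 0, 0], [0, 0, 0], [0, 0, 0], [0, 0, 0]], delta_pos=[[-0.1, 0, 0], [0, 0.05, 0], [0, 0, 0], [0, 0, 0]], hand=[200, 200, 200, 200])

```text
time_s: 18.8
tcp_pos: [679.2, 113.3, 31.5]
tool_rot: [[0.999, 0.0, 0.045], [-0.045, 0.0, 0.999], [0.0, -1.0, 0.0]]
wrist_force: [-4.3, -0.9, 6.5]
opening: 38.1
```

>>> carry_out(dr=[[0, 0, 0], [0, 0, 0], [0, 0, 0], [0, 0, 0]], delta_pos=[[-0.1, 0, 0], [0, 0.1, 0], [0, 0, 0], [0, 0, 0]], hand=[200, 200, 200, 200])

```text
time_s: 19.2
tcp_pos: [679.2, 113.3, 31.4]
tool_rot: [[0.999, 0.003, 0.045], [-0.045, 0.0, 0.999], [0.003, -1.0, 0.0]]
wrist_force: [-2.7, -0.3, 9.3]
opening: 38.4
```

>>> carry_out(dr=[[0, 0, 0], [0, 0, 0], [0, 0, 0], [0, 0, 0]], delta_pos=[[-0.1, 0.02, 0], [0, 0, 0], [0, 0, 0], [0, 0, 0]], hand=[200, 200, 200, 200])

```text
time_s: 19.6
tcp_pos: [679.2, 113.3, 31.5]
tool_rot: [[0.999, 0.005, 0.046], [-0.046, 0.0, 0.999], [0.005, -1.0, 0.001]]
wrist_force: [1.7, -0.2, 7.9]
opening: 38.1
```

```bash
python3 - <<'E'
from lensfit import *
o,p,im=snap("w12");print(o["time_s"],o["tcp_pos"],o["wrist_force"],o["torque"],o["opening"])
o=manip.get_obs();print(o["wrist_force"])
# glass end: width and top row -> centre
g=cv2.cvtColor(im,cv2.COLOR_BGR2GRAY)
for r in range(196,262,4):print(r,' '.join("%3d"%v for v in cv2.resize(g[r:r+1,200:360].astype(np.float32),(40,1),interpolation=cv2.INTER_AREA)[0]))
# tray plate rear edge & bystander diffs vs start in scene/side
for n in("scene","side"):
    a=cv2.imread(f"pics/{n}4.png").astype(int);b=manip.get_image(n);cv2.imwrite(f"pics/{n}12.png",b)
    d=(np.abs(a-b).max(2)>40).astype(np.uint8);k,_,st,_=cv2.connectedComponentsWithStats(cv2.morphologyEx(d,cv2.MORPH_CLOSE,np.ones((5,5))))
    print(n,[tuple(s) for s in st[1:] if s[4]>25])
X=np.array([[679,113,58.3]]);e=np.array([.045,1,0])
for n in("scene","side"):print(n,proj(n,np.vstack([X,X-31*e,X+31*e])).round(1).tolist())
print("wrist seat glass-end top rim",proj("",X+31*e+[0,0,20],p), "block +y edge",proj("",[[650,136,48.4],[709,133.5,48.4]],p))
E
```

```text
19.6 [679.22667636 113.32928989  31.49593255] [ 1.7491187  -0.17929605  7.89302336] [-0.08548177 -0.14230033 -0.00394129] 38.11837264585125
[0.67685624 0.50977654 7.99866963]
196 186 186 170 131 130 182 251 251 251 250 186 183 182 182 182 181 181 179 178 178 176 177 176 176 175 176 174 174 174 174 173 174 173  93  92 112  94 133 133 133
200 187 188 188 162 167 186 201 251 250 203 184 184 183 153 116 132 139 136 137 135 134 133 130 108 104 167 174 173 173 173 174 172 172 172 162 153  97 134 135 134
204 186 185 186 185 185 185 184 184 184 183 115 137 142 141 139 138 137 137 134 133 133 131 131 130 131 128 127  83 135 172 172 172 172 170 169 148 100 134 135 134
208 186 186 185 186 186 185 169 135 127 106 142 141 141 139 138 138 137 135 133 133 133 130 130 129 128 127 128 126  94  75 114 133 169 168 169 147 102 135 135 136
212 184 183 184 182 182 181 142 136 120 102 142 142 141 138 137 137 136 134 133 132 133 131 129 130 129 128 128 132  87  68 110 110 156 172 172 138 103 135 135 134
216 183 183 182 181 181 162 135 133 119  99  96 105 164 160 135 135 133 133 130 130 130 128 127 128 132 1
[... 2984 characters left out ...]
32(747)), (np.int32(148), np.int32(246), np.int32(12), np.int32(10), np.int32(58)), (np.int32(288), np.int32(249), np.int32(112), np.int32(54), np.int32(1522)), (np.int32(467), np.int32(272), np.int32(16), np.int32(32), np.int32(130)), (np.int32(273), np.int32(278), np.int32(76), np.int32(63), np.int32(1569)), (np.int32(450), np.int32(309), np.int32(3), np.int32(33), np.int32(64)), (np.int32(351), np.int32(333), np.int32(53), np.int32(16), np.int32(570))]
scene [[361.8, 256.0], [350.6, 259.5], [372.9, 252.7]]
side [[170.4, 209.5], [176.6, 202.4], [163.9, 216.8]]
wrist seat glass-end top rim [[276.79982387 225.03035728]] block +y edge [[217.34560902 223.32681474]
 [333.62088745 222.79729413]]
```

Forces are 8 N down with Fx near zero. I'll check that the tray is still against the stop by comparing the plate's rear edge now with the picture taken just after release.

```bash
python3 - <<'E'
from lensfit import *
w4=dict(np.load("w4.npz"));w12=dict(np.load("w12.npz"))
import os
# wrist4 frame wasn't saved; use its mosaic half (scale 2, origin 200,120)
m=cv2.cvtColor(cv2.imread("pics/m4.png"),cv2.COLOR_BGR2GRAY)
g12=cv2.cvtColor(cv2.imread("pics/w12.png"),cv2.COLOR_BGR2GRAY)
def edges(samp):
    xs=np.arange(590,612,.25);v=np.array([samp(x) for x in xs],float);d=np.gradient(cv2.GaussianBlur(v[:,None],(1,7),0)[:,0]);i=np.argsort(-np.abs(d))[:1];return xs[i],d[i].round(1)
for lat in(20,28,32,36,40):
    P=lambda x:np.array([[x,113.5-.045*(x-679)+lat,18.]])
    def s12(x):
        u=proj("",P(x),w12)[0];return cv2.getRectSubPix(g12,(1,1),u.astype(np.float32).tolist())[0,0]
    def s4(x):
        u=(proj("",P(x),w4)[0]-[200,120])*2+[.5,300.5];return cv2.getRectSubPix(m,(1,1),u.astype(np.float32).tolist())[0,0]
    print(lat,"after release",edges(s4),"now",edges(s12))
for lat in (-20,0,25):  # gap plate front - bar now
    v=[]
    for x in np.arange(708,732,1.):
        u=proj("",np.array([[x,113.5-.045*(x-679)+lat,18.]]),w12)[0];v.append(int(cv2.getRectSubPix(g12,(1,1),u.astype(np.float32).tolist())[0,0]))
    print(lat,v)
E
```

```text
20 after release (array([601.5]), array([16.3])) now (array([601.75]), array([10.4]))
28 after release (array([602.25]), array([12.6])) now (array([602.5]), array([24.8]))
32 after release (array([602.25]), array([13.4])) now (array([602.75]), array([23.]))
36 after release (array([602.5]), array([13.3])) now (array([603.]), array([20.3]))
40 after release (array([602.75]), array([13.7])) now (array([603.]), array([20.6]))
-20 [45, 46, 100, 103, 102, 102, 102, 103, 103, 71, 48, 48, 47, 45, 43, 47, 47, 114, 130, 128, 129, 129, 131, 131]
0 [160, 160, 159, 160, 159, 161, 159, 163, 168, 167, 168, 118, 85, 94, 130, 129, 131, 130, 132, 130, 130, 131, 131, 132]
25 [172, 172, 171, 172, 171, 171, 171, 171, 166, 169, 171, 171, 118, 89, 90, 132, 135, 135, 134, 134, 135, 134, 135, 133]
```

>>> carry_out(dr=[[0, 0, 0], [0, 0, 0], [0, 0, 0]], delta_pos=[[0.03, 0.1, 0], [0, 0, 0], [0, 0, 0]], hand=[200, 200, 200])

```text
time_s: 20.05
tcp_pos: [679.3, 113.3, 31.4]
tool_rot: [[0.999, 0.005, 0.045], [-0.045, 0.0, 0.999], [0.005, -1.0, 0.001]]
wrist_force: [-2.1, 0.5, 11.2]
opening: 38.1
```

The tray hasn't moved since release: rear edge within 0.5 mm, front edge at x≈718.8 against the stop at about 719. One small trim, then let it settle.

>>> carry_out(dr=[[0, 0, 0], [0, 0, 0], [0, 0, 0], [0, 0, 0], [0, 0, 0]], delta_pos=[[-0.03, -0.02, 0], [0, 0, 0], [0, 0, 0], [0, 0, 0], [0, 0, 0]], hand=[200, 200, 200, 200, 200])

```text
time_s: 20.55
tcp_pos: [679.3, 113.3, 31.4]
tool_rot: [[0.999, 0.006, 0.046], [-0.046, 0.0, 0.999], [0.006, -1.0, 0.001]]
wrist_force: [0.2, -0.9, 9.7]
opening: 38.5
```

Steady at 9.7 N down with Fx≈0, so both faces of the V are bearing. I'll hand it in.

```bash
python3 -c "
from cell import manip
o=manip.get_obs();print(o['time_s'],o['wrist_force'],o['opening']);print(manip.job_done())"
```

```text
20.55 [ 0.19844808 -0.93449306  9.68380633] 38.456061593507954
the job is handed in; nothing more can be done
None
```

The job is handed in at 20.6 s: the tray is home, and the longest barrel is lying in the V-block, held down with 9.7 N.

**Tray:** I pushed it in by the flange until about 20 N built up at the stop. A later image check put the plate's front edge at the stop to within the calibration. The rear edge was within 0.5 mm of where it was just after release.

**Barrel:** I took it from the middle cradle and laid it in the V with the brass end still towards the camera. It is held with a 40 N grip. The sideways force is only 0.2 N, which fits both V faces bearing about equally.

**What went wrong or disagreed:**
- **First grasp:** it was too high, because the fingertips seem to sit about 25 mm behind the reported tool point at these openings. They slid onto the top of the barrel with 22 N. The barrel stayed in its cradle, and I regripped it lower.
- **Release during placing:** the first touch in the V was on one face only. I opened the fingers briefly to tell lens contact from finger contact, then regripped it in place.
- **Midway position:** the barrel may sit 1–2 mm towards the collimator from the exact middle, which is about the accuracy of the camera calibration.
- **Bystanders:** I checked for disturbance with an automatic image comparison (tray-home picture against the final one), not by eye. At the rack, the only change was the missing long barrel; the other changes looked like the arm, its shadow and the station.

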